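Tip the brass nuts from the chute into the parts bin

ROBOT

A 7-joint arm with a two-finger parallel gripper is mounted at the origin on the work surface. World frame = base frame: x ahead of the robot, y to its left, z up, the work surface at z = 0. Lengths are in m, angles in rad, forces in N, time in s.
With the tool pointing down it reaches from about 0.35 to 0.9 m from the base axis. Payload 8.1 kg.
Tool frame: the origin (TCP) lies at the very end of the fingers, on their centre line; the grasp point (between the pads) lies 19 mm behind it (grasp_offset is the z of the grasp point in the tool frame, in m); z points along the fingers, y is the direction in which the jaws open and shut (so a half turn about z gives the same grasp; the last joint's range is limited). The gripper opens to 85 mm and grips with 20 to 120 N. Pads are 22 mm wide; open, the fingers measure 114 mm over their backs; the gripper's body (76 mm by 85 mm) begins 54 mm behind the grasp point. The pads swing forward as they close: fully open they stand 13 mm farther back than shut.
Start: joints at [1.045, 0.434, 0.025, 1.573, -0.012, 1.134, -0.075], TCP at [0.256, -0.57, 0.231] pointing down, gripper open.
Joint ranges: [-2.62, 2.62], [-0.44, 2.09], [-1.27, 1.32], [0.08, 2.57], [-1.32, 4.46], [0.12, 2], [-2.74, 2.74]. Speed limits (rad/s): [2.22, 2.22, 3.01, 3.01, 3.14, 3.14, 3.14].

INTERFACE

Orientations are given as a unit quaternion [w, x, y, z].
In Python, from workcell import read_state, camera, calibration, finish_job, grasp_offset gives the robot as it stands.
- The arm moves only by the tool play_rows, never from a script. Its argument "series" is text: rows parted by semicolons, each of 5 numbers parted by spaces: the shift along the tool's x, y, z in m, then the turn about the tool's z in rad, then the opening, from 0 (shut) to 1 (fully open). In form: x y z twist fingers; .... A call has 1 to 20 rows; each row is the pose to reach, as a shift and turn from the pose measured when the call began, along the tool's axes at that moment; what a row does not reach only later rows make up. A row lasts 1/8 s, in which the tool goes at most 62.5 mm and 10.7 degrees, less where a joint would pass 70% of its speed; a pose out of reach is approached as far as the arm can. A call with a gripper value outside its range is refused whole. The fingers move at their own pace and stop on an object; "force" is the grip in N (left out, the last holds). Time passes only in rows, so rows that repeat a pose let the fingers close. It gives the time, the measured TCP pose, the force and the opening at its end, in the units of the state.
- read_state(): the state, without advancing time (a new reading comes with each control period).
- camera(name): name is "side" or "top" or "wrist"; returns (picture, depth): 420x560x3 uint8, blue, green, red; 420x560 float32, m along the optical axis (not along the pixel's ray), 0 where there is no reading.
- calibration(name): a dict with "camera_matrix" (3x3 intrinsics, pixels), "k1" (the pictures are not rectified: a ray, as slopes to the right and down, at radius r is drawn at 1 + k1 r^2 times it, then the intrinsics apply), "world_from_camera" (4x4, takes a point from camera to world coordinates). Camera axes: x right, y up, looking along -z (the intrinsics and any distortion apply to the point x, -y, -z); pixel columns grow to the right and rows downward; lengths in m; the calibration is good to about 2 mm. A picture is of the moment at which its call begins: read the wrist's pose just before it. calibration takes no time and is no camera call; for the wrist camera it gives the pose at the moment of the call.
- finish_job(): hands the job in, once; it reports no verdict.
The state is a dict: "t": time; "qpos": joint angles; "joint_vel": joint speeds; "effort": joint torques, N m; "ee_pos": TCP position; "tcp_rot": TCP orientation; "force": force on the tool from outside, world axes, zero at the start; "wrist_torque": the same for the moment, N m; "finger_gap": finger opening in m.
Only numpy, scipy, OpenCV 4.12 (cv2) and the standard library are available. Lean on these libraries where they do the work, as an engineer would, in place of code of your own. Each camera call takes 0.05 s, during which the arm holds its last target. There are 200 camera calls.

TASK

Lift the loaded chute by its orange handle, keeping it level so that no nut is lost, hold its spout at the mouth of the blue bin and tip it until all five brass nuts have dropped in, keeping it there until the last one is inside. Then set the empty chute down in the middle of its rubber mat, lying along the mat, and let go. Last, shut the bin's red lid fully, and leave the other things on the bench where they are.

Things in the scene. Friction and masses are not known exactly. Their poses are not given: they have to be found in the camera images.
- chute_grip (a point): centre of the loose chute's orange handle bar: 90 long (chute x), 14 wide (y), 24 high, held by thin steel hoops at its ends (42 mm either way along x from here). 78 mm above the chute's underside, so 82 above the table at the start; 10 mm behind the chute's middle. Axes: x along the chute to the open spout, y across, z up. 50 mm free under the bar down to the nuts
- chute_spout (a point): middle of the trough floor's upper face at the open spout: in chute axes 130 mm ahead of chute_grip, 71 mm lower (underside 3 mm lower still). Same axes. The nuts start to slide when the chute is tipped spout-down by about 14 to 20 degrees and all slide out within a second or so at 40 degrees; carried level and smoothly they stay put
- chute_mid (a point): middle of the chute's underside: 10 mm ahead of chute_grip, 78 mm lower; same axes; 4 mm above the table when on its mat. The chute is a straight polished steel trough, 240 long, 40 wide outside, 34 inside, walls to 34 high, closed at the back, open at the front and top, 0.22 to 0.37 kg plus 0.11 kg of nuts
- mat: fixed black rubber mat on which the chute stands, 320 (its x) x 140 (its y) x 4 high; origin at the middle of its underside
- bin: fixed blue steel parts bin with a white top, 120 x 120 x 115 high outside, walls 4, hollow and empty, open only through the square mouth in its top; origin at the middle of its underside, x away from the lid's hinge side, z up
- bin_mouth (a point): middle of the bin's square mouth, 60 x 60 mm, in the plane of the bin's top, 115 above the table; sides along the bin's axes
- lid_hinge (a point): middle of the lid's hinge line, which runs along the bin's y; 42 mm from the mouth's middle towards the bin's -x side (the robot's side), 118 above the table. Axes as the bin's
- lid (a joint): angle (rad) of the red lid: 0 shut (flat over the mouth, pointing to the bin's +x), starts 1.6 to 1.85 (standing up, leaning back a little); limit 1.95. Friction holds it where it is left; it needs about 1 to 2 N at its edge and must be pushed all the way down
- lid_edge (a point): middle of the free edge of the red lid, a flat plate 84 x 84 x 5 with no knob; 84 mm from the hinge line, half-way through the thickness
- nut0_center (a point): centre of a loose brass hex nut, 21 to 23 across, 14 high, 22 g; five of them lie flat in a row in the rear half of the chute at the start
- nut1_center (a point): centre of a loose brass hex nut, 21 to 23 across, 14 high, 22 g; five of them lie flat in a row in the rear half of the chute at the start
- nut2_center (a point): centre of a loose brass hex nut, 21 to 23 across, 14 high, 22 g; five of them lie flat in a row in the rear half of the chute at the start
- nut3_center (a point): centre of a loose brass hex nut, 21 to 23 across, 14 high, 22 g; five of them lie flat in a row in the rear half of the chute at the start
- nut4_center (a point): centre of a loose brass hex nut, 21 to 23 across, 14 high, 22 g; five of them lie flat in a row in the rear half of the chute at the start
- flux_tin: bystander: small closed tin, 64 dia x 50 high; origin at its underside
- brush: bystander: hand brush lying flat; origin at its underside
- wrench: bystander: steel wrench lying flat; origin at its underside
- screwdriver: bystander: screwdriver lying flat; origin at its underside
- leak_spray: bystander: yellow bottle with red cap, 60 dia x 170 high, upright; origin at its underside
- hemp_jar: bystander: amber jar, 70 dia x 80 high, upright; origin at its underside
- elbow: bystander: copper pipe elbow lying flat, 50 long, 22 high; origin at its underside
Mind the look-alikes: they are no part of the job. Of the things that look like the bin, the middle-sized one is meant.

How it is judged:
By the outcome, as a careful person would: the job done as asked, in the order asked, and still so for the second after the job is handed in, with the robot touching nothing.
It also fails if it takes over 72 s, if anything falls off the work surface, if the arm or the gripper's body presses on something with over 40 N, if the wrist force passes 120 N, or if a joint passes its speed limit or range.

## Working session

There is one attempt and no reset: what is moved stays moved. The work goes in short steps, Python scripts to look and compute and a tool call to move; the robot and the scene stay as the last step left them, time stands still between calls to the robot, and variables do not carry over. Pictures are saved under pics/ and viewed, about 8 in all and at most 12, crops included, and the job is handed in when it is done.

Besides the shell and the picture viewer there is one more tool, called after "Request:" as a command line: name --argument value ..., lists and objects as JSON in quotes. play_rows: Moves the arm, as the interface text tells. Its arguments: {"type":"object","properties":{"series":{"type":"string"},"force":{"type":"number"}},"required":["series"]}

```bash
mkdir -p pics; ls; cat > h.py <<'E'
import numpy as np, cv2
from workcell import *
def shot(n,f=None):
    c=calibration(n); im,d=camera(n)
    if f: cv2.imwrite('pics/'+f,im)
    return im,d,c
def ray(c,u,v):
    K=np.array(c["camera_matrix"]); T=np.array(c["world_from_camera"]); k=c["k1"]
    p=cv2.undistortPoints(np.array([[[u,v]]],float),K,np.array([k,0,0,0,0.]))[0,0]
    return T[:3,3],T[:3,:3]@np.array([p[0],-p[1],-1.])
def onz(c,u,v,z):
    o,r=ray(c,u,v); return o+r*(z-o[2])/r[2]
def dep(c,d,u,v):
    o,r=ray(c,u,v); return o+r*d[int(v),int(u)]
E
python3 - <<'E'
from h import *
s=read_state(); print({k:np.round(v,3) for k,v in s.items()}, grasp_offset)
for n in('top','side'):
    im,d,c=shot(n,n+'0.png'); np.savez(n+'0.npz',im=im,d=d,T=c["world_from_camera"]); print(n,c)
E
```

```text
pics
{'t': np.float64(0.0), 'qpos': array([ 1.045,  0.435,  0.025,  1.574, -0.012,  1.134, -0.075]), 'joint_vel': array([ 0.001, -0.   , -0.001,  0.   ,  0.   , -0.001, -0.001]), 'effort': array([-0.0000e+00, -6.7048e+01,  1.0250e+00, -3.1622e+01,  1.6000e-02,
        1.2000e-02,  0.0000e+00]), 'ee_pos': array([ 0.256, -0.57 ,  0.231]), 'tcp_rot': array([-0.001,  0.978,  0.21 , -0.   ]), 'force': array([ 0.418,  0.391, -0.181]), 'wrist_torque': array([-0.056,  0.025, -0.01 ]), 'finger_gap': np.float64(0.085)} -0.0187
top {'camera_matrix': array([[427.74458314,   0.        , 286.41659047],
       [  0.        , 427.74458314, 204.3819894 ],
       [  0.        ,   0.        ,   1.        ]]), 'k1': 0.037141416098933316, 'world_from_camera': array([[-0.0277025 ,  0.98445413, -0.17344349,  0.30780452],
       [-0.99918753, -0.03235156, -0.0240345 , -0.01470167],
       [-0.02927203,  0.17263676,  0.98455051,  1.36367416],
       [ 0.        ,  0.        ,  0.        ,  1.        ]])}
side {'camera_matrix': array([[486.31560771,   0.        , 280.00819603],
       [  0.        , 486.31560771, 203.27880586],
       [  0.        ,   0.        ,   1.        ]]), 'k1': -0.16030944233732203, 'world_from_camera': array([[ 0.99272815,  0.09882165, -0.06873943,  0.42808845],
       [-0.11995503,  0.76427791, -0.63363244, -1.03497479],
       [-0.01008058,  0.6372704 ,  0.77057434,  1.34893677],
       [ 0.        ,  0.        ,  0.        ,  1.        ]])}
```

View pics/top0.png

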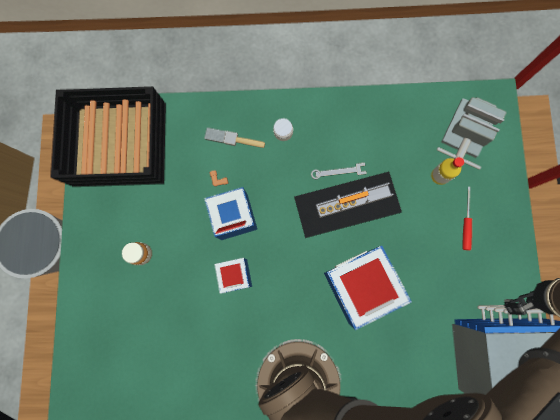

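View pics/side0.png

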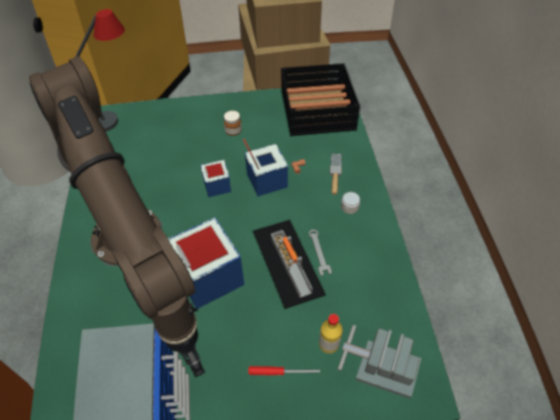

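The look-alikes are a small bin at (232,275) and a large one at (368,287), both with their red lids shut. The one I want is the middle-sized bin at (230,213), with its mouth open and its lid standing up at (231,227). The chute lies on the mat at about (355,200) with its nuts at the left end, so the spout points right, towards -y.

Next I'll measure these and check the choice in a close crop.

```bash
python3 - <<'E'
from h import *
Z=np.load('top0.npz'); im,d=Z['im'],Z['d']; c=calibration('top')
hsv=cv2.cvtColor(im,cv2.COLOR_BGR2HSV)
def blob(m,x0,y0,x1,y1):
    w=np.zeros_like(m); w[y0:y1,x0:x1]=m[y0:y1,x0:x1]
    cs,_=cv2.findContours(w,cv2.RETR_EXTERNAL,cv2.CHAIN_APPROX_NONE); return max(cs,key=cv2.contourArea)
def show(n,cn,z):
    r=cv2.minAreaRect(cn); b=[onz(c,u,v,z)[:2] for u,v in cv2.boxPoints(r)]; b=np.array(b)
    ctr=b.mean(0); e1,e2=b[1]-b[0],b[2]-b[1]
    print(n,'px',np.round(r[0],1),'ctr',ctr.round(4),'sizes',round(np.linalg.norm(e1),3),round(np.linalg.norm(e2),3),'angs',[round(np.degrees(np.arctan2(e[1],e[0])),1) for e in(e1,e2)])
org=cv2.inRange(hsv,(8,150,150),(22,255,255)); show('handle',blob(org,300,165,410,240),.094)
dark=cv2.inRange(hsv,(0,0,0),(180,255,60)); 
show('mat',cv2.convexHull(blob(dark,285,160,410,245)),.004)
wh=cv2.inRange(hsv,(0,0,170),(180,60,255)); show('bintop',cv2.convexHull(blob(wh,195,180,262,245)),.115)
blue=cv2.inRange(hsv,(100,100,30),(125,255,255)); show('mouth',blob(blue,218,195,246,226),.115)
red=cv2.inRange(hsv,(0,120,60),(6,255,255))|cv2.inRange(hsv,(172,120,60),(180,255,255)); show('lid',blob(red,205,205,260,245),.2)
for u,v in((245,200),(231,227),(220,196),(355,197),(230,210)): print(u,v,dep(c,d,u,v).round(3))
crop=np.hstack([cv2.resize(im[170:250,190:270],(400,400),interpolation=2),cv2.resize(im[165:245,310:390],(400,400),interpolation=2)]); cv2.imwrite('pics/crop.png',crop)
E
```

```text
handle px [353.4 197.2] ctr [ 0.5467 -0.1856] sizes 0.088 0.016 angs [np.float64(-74.9), np.float64(-167.1)]
mat px [347.4 204.1] ctr [ 0.5423 -0.1773] sizes 0.322 0.137 angs [np.float64(-76.8), np.float64(-169.6)]
bintop px [228.6 211.3] ctr [0.513  0.1879] sizes 0.12 0.118 angs [np.float64(-76.6), np.float64(-166.0)]
mouth px [228.6 211.2] ctr [0.513 0.188] sizes 0.057 0.057 angs [np.float64(-75.6), np.float64(-164.8)]
lid px [230.5 226.6] ctr [0.456  0.1689] sizes 0.085 0.011 angs [np.float64(-75.7), np.float64(-164.8)]
245 200 [0.545 0.139 0.116]
231 227 [0.455 0.168 0.195]
220 196 [0.56  0.213 0.115]
355 197 [ 0.548 -0.191  0.092]
230 210 [0.535 0.202 0.001]
```

View pics/crop.png

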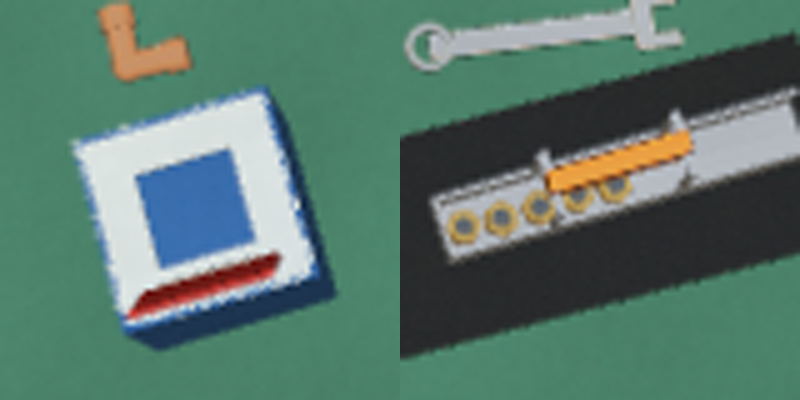

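The crop confirms it: an open white-topped bin with its lid up on the robot side, and the chute with nuts at its rear end and its spout towards -y. The bin's -y axis and the chute's x axis both point at about -75.5°, so I can bring the chute in from the bin's +y side without turning it. First I go above the handle.

Request:
play_rows --series "0.02 -0.01 0 -0.06 1; 0.055 -0.03 0 -0.18 1; 0.095 -0.052 0 -0.32 1; 0.14 -0.076 0 -0.46 1; 0.185 -0.1 0 -0.6 1; 0.23 -0.125 0 -0.76 1; 0.275 -0.15 0 -0.92 1; 0.32 -0.174 0 -1.06 1; 0.36 -0.196 0 -1.2 1; 0.395 -0.215 0.005 -1.32 1; 0.415 -0.226 0.01 -1.39 1; 0.4235 -0.2306 0.015 -1.403 1; 0.4235 -0.2306 0.015 -1.403 1; 0.4235 -0.2306 0.015 -1.403 1" --force 60

```text
t: 1.85
ee_pos: [0.5471, -0.1871, 0.2159]
tcp_rot: [-0.001, 0.613, 0.79, -0.0]
force: [-0.1, 0.2, 0.2]
finger_gap: 0.0851
```

```bash
cat >> h.py <<'E'
from scipy.spatial.transform import Rotation as R
def tool():
    s=read_state(); q=s['tcp_rot']; return np.array(s['ee_pos']),R.from_quat([q[1],q[2],q[3],q[0]]).as_matrix()
def need(target,ang):  # ang: desired world angle (deg) of tool y (mod 180)
    p,M=tool(); a=np.degrees(np.arctan2(M[1,1],M[0,1])); da=(ang-a+90)%180-90
    print('p',p.round(4),'tooly ang',round(a,2),'tilt z',M[:,2].round(3),'shift',(M.T@(np.array(target)-p)).round(4),'twist',round(-np.radians(da),4))
E
python3 - <<'E'
from h import *
s=read_state(); print(s['t'],np.round(s['qpos'],2))
im,d,c=shot('wrist','wrist1.png')
hsv=cv2.cvtColor(im,cv2.COLOR_BGR2HSV)
m=cv2.inRange(hsv,(8,150,120),(22,255,255)); cs,_=cv2.findContours(m,cv2.RETR_EXTERNAL,cv2.CHAIN_APPROX_NONE)
for cn in sorted(cs,key=cv2.contourArea)[-2:]:
    r=cv2.minAreaRect(cn); b=np.array([onz(c,u,v,.094)[:2] for u,v in cv2.boxPoints(r)]); print(r,b.mean(0).round(4),[(np.linalg.norm(e).round(3),np.degrees(np.arctan2(e[1],e[0])).round(1)) for e in (b[1]-b[0],b[2]-b[1])])
need([.547,-.186,.063],14.7)
E
```

```text
1.85 [ 0.54  0.41 -0.42  1.68  0.18  1.09  0.32]
((267.5, 206.5), (5.0, 47.0), 0.0) [ 0.5415 -0.1896] [(np.float64(0.044), np.float64(104.0)), (np.float64(0.004), np.float64(14.5))]
((277.4035949707031, 199.53329467773438), (97.02665710449219, 13.82715892791748), 89.3839340209961) [ 0.549  -0.1825] [(np.float64(0.012), np.float64(15.1)), (np.float64(0.09), np.float64(-74.4))]
p [ 0.5472 -0.1871  0.216 ] tooly ang 14.44 tilt z [-0.001  0.    -1.   ] shift [0.001  0.0002 0.153 ] twist -0.0045
```

View pics/wrist1.png

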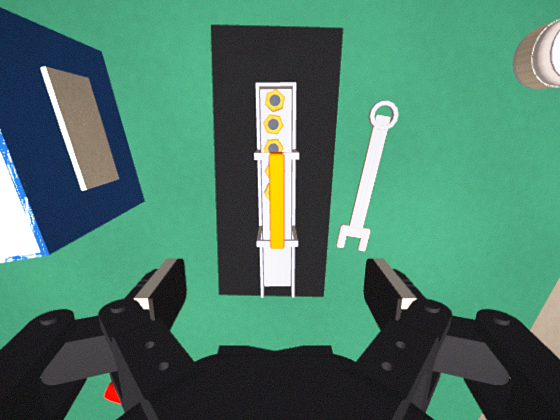

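The wrist view shows the handle at about (277,199), between the jaws, and the nuts behind it. Two of the nuts are under the bar. The position agrees with the top view to 3 mm, so I descend and grip.

Request:
play_rows --series "0.002 0 0.01 0 1; 0.003 0 0.03 0 1; 0.003 0 0.055 0 1; 0.003 0 0.08 0 1; 0.003 0 0.105 0 1; 0.003 0 0.128 0 1; 0.003 0 0.142 0 1; 0.003 0 0.15 0 1; 0.003 0 0.153 0 1; 0.003 0 0.153 0 1; 0.003 0 0.153 0 0.5; 0.003 0 0.153 0 0.3; 0.003 0 0.153 0 0; 0.003 0 0.153 0 0; 0.003 0 0.153 0 0; 0.003 0 0.153 0 0" --force 60

```text
t: 3.9
ee_pos: [0.5464, -0.1841, 0.0631]
tcp_rot: [-0.0, 0.613, 0.79, -0.0]
force: [2.0, 0.6, 1.3]
finger_gap: 0.0134
```

```bash
python3 - <<'E'
from h import *
Z=np.load('top0.npz'); im=Z['im']; c=calibration('top')
# mat edges by line fits in top view
hsv=cv2.cvtColor(im,cv2.COLOR_BGR2HSV)
m=cv2.inRange(hsv,(0,0,0),(180,255,60)); w=np.zeros_like(m); w[160:245,285:410]=m[160:245,285:410]
cs,_=cv2.findContours(w,cv2.RETR_EXTERNAL,cv2.CHAIN_APPROX_NONE); h=cv2.convexHull(max(cs,key=cv2.contourArea))
P=np.array([onz(c,*p[0],.004)[:2] for p in h],np.float32); r=cv2.minAreaRect((P*1000).astype(np.float32)); print('mat',r)
print({k:np.round(v,3) for k,v in read_state().items() if k in('t','ee_pos','force','finger_gap')})
E
```

```text
mat ((542.0865478515625, -176.44754028320312), (136.81854248046875, 316.82757568359375), 13.178363800048828)
{'t': np.float64(3.9), 'ee_pos': array([ 0.546, -0.184,  0.063]), 'force': array([2.047, 0.619, 1.305]), 'finger_gap': np.float64(0.013)}
```

Grip holds (gap 13.4 mm). Rows can't tilt the tool, so the chute has to pivot between the pads:
1. Pre-tilt it by less than 14° by pushing the spout on the bin's outer wall.
2. Put the spout in the mouth and tip it quickly against the far rim.

First I lift it level and shift sideways.

Request:
play_rows --series "0 0 -0.002 0 0; 0 0 -0.006 0 0; 0 0 -0.013 0 0; 0 0.001 -0.022 0 0; 0 0.003 -0.034 0 0; 0 0.006 -0.047 0 0; 0 0.01 -0.061 0 0; 0 0.015 -0.076 0 0; 0 0.021 -0.091 0 0; 0 0.027 -0.106 0 0; 0 0.033 -0.121 0 0; 0 0.039 -0.136 0 0; 0 0.045 -0.15 0 0; 0 0.05 -0.163 0 0; 0 0.054 -0.174 0 0; 0 0.057 -0.181 0 0; 0 0.059 -0.185 0 0; 0 0.06 -0.187 0 0; 0 0.06 -0.187 0 0" --force 80

```text
t: 6.28
ee_pos: [0.6046, -0.1692, 0.2498]
tcp_rot: [-0.001, 0.613, 0.79, -0.0]
force: [-0.1, -0.9, -4.4]
finger_gap: 0.0127
```

```bash
python3 - <<'E'
from h import *
print({k:np.round(v,3) for k,v in read_state().items() if k in('t','ee_pos','force','finger_gap','wrist_torque')})
im,d,c=shot('wrist'); a=cv2.resize(im[60:360,100:500],(500,375))
im2,d2,c2=shot('side'); b=cv2.resize(im2[180:320,230:370],(300,300),interpolation=2)
o=np.zeros((375,800,3),np.uint8); o[:,:500]=a; o[:300,500:]=b; cv2.imwrite('pics/lift.png',o)
T0=np.load('top0.npz'); c=calibration('top')
print('jar',onz(c,136,253,.08).round(3),'elbow',onz(c,218,179,.02).round(3))
E
```

```text
{'t': np.float64(6.275), 'ee_pos': array([ 0.605, -0.169,  0.25 ]), 'force': array([-0.099, -0.87 , -4.371]), 'wrist_torque': array([ 0.04 , -0.022, -0.08 ]), 'finger_gap': np.float64(0.013)}
jar [0.401 0.473 0.08 ] elbow [0.635 0.237 0.02 ]
```

View pics/lift.png

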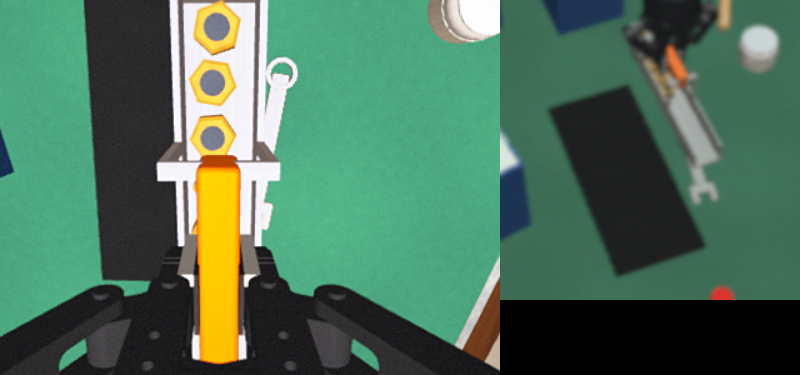

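The chute is level with all five nuts in place, and the weight reads about 4.4 N. Now I carry it across the bin to its +y side.

Request:
play_rows --series "0.006 0 0 0 0; 0.018 0 0 0 0; 0.036 0 0 0 0; 0.06 0 0 0 0; 0.09 0 0 0 0; 0.126 0 0 0 0; 0.168 0 0 0 0; 0.216 0 0 0 0; 0.264 0 0 0 0; 0.31 0 0 0 0; 0.358 0 0 0 0; 0.406 0 0 0 0; 0.448 0 0 0 0; 0.484 0 0 0 0; 0.514 0 0 0 0; 0.538 0 0 0 0; 0.556 0 0 0 0; 0.568 0 0 0 0; 0.574 0 0 0 0; 0.574 0 0 0 0"

```text
t: 8.88
ee_pos: [0.4613, 0.3865, 0.2501]
tcp_rot: [-0.001, 0.613, 0.79, -0.0]
force: [-0.6, -1.0, -4.0]
finger_gap: 0.0129
```

```bash
cat >> h.py <<'E'
def binc(p,th=14.5,m=(.513,.188)):
    a=np.radians(th); d=np.array(p[:2])-m; return np.round([d@[np.cos(a),np.sin(a)],d@[-np.sin(a),np.cos(a)]],4)
def orange(n,f=None,ymax=.05):
    "orange-handle points in bin axes; tilt from top-face slope"
    im,d,c=shot(n,f); hsv=cv2.cvtColor(im,cv2.COLOR_BGR2HSV)
    m=cv2.inRange(hsv,(8,150,120),(22,255,255))
    k,l,st,_=cv2.connectedComponentsWithStats(m); i=1+st[1:,4].argmax(); v,u=np.nonzero((l==i)&(d>0))
    P=np.array([dep(c,d,a,b) for a,b in zip(u,v)]); return im,d,c,P
def tilt(P):
    Q=np.array([np.r_[binc(p),p[2]] for p in P]); A=Q[:,1]; 
    top=[]
    for b in np.arange(A.min(),A.max(),.004):
        s=Q[(A>=b)&(A<b+.004)]
        if len(s)>3: top.append([s[:,1].mean(),np.percentile(s[:,2],80)])
    t=np.array(top)[1:-1]; g=np.polyfit(t[:,0],t[:,1],1)[0]
    print('handle y',A.min().round(3),A.max().round(3),'x',np.median(Q[:,0]).round(4),'z',t[:,1].min().round(3),t[:,1].max().round(3),'TILT spout-down deg',np.degrees(np.arctan(g)).round(1))
E
python3 - <<'E'
from h import *
s=read_state(); print(s['t'],np.round(s['qpos'],2),'tcp',np.round(s['ee_pos'],4),binc(s['ee_pos']),np.round(s['force'],1))
im,d,c,P=orange('wrist','wr2.png'); tilt(P)
im2,d2,c2=shot('side','side2.png')
o=np.zeros((375,800,3),np.uint8); o[:,:500]=cv2.resize(im[60:360,100:500],(500,375)); o[:300,500:]=cv2.resize(im2[90:230,180:320],(300,300),interpolation=2); cv2.imwrite('pics/c2.png',o)
need([0,0,0],14.5)
E
```

```text
8.875 [-0.39  0.45 -0.58  1.57  0.25  1.2  -0.76] tcp [0.4613 0.3865 0.2501] [-0.0004  0.2051] [-0.6 -1.  -4. ]
handle y 0.178 0.249 x 0.0011 z 0.28 0.324 TILT spout-down deg 0.3
p [0.4618 0.3858 0.2501] tooly ang 14.38 tilt z [-0.001 -0.    -1.   ] shift [-0.2591 -0.5428  0.2507] twist -0.0022
```

View pics/c2.png

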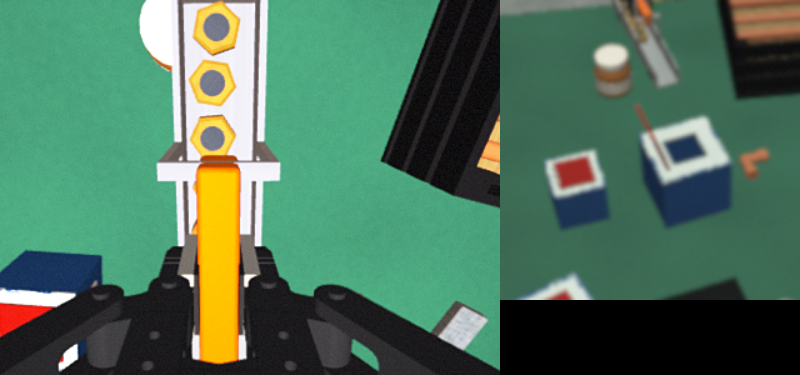

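Tilt reads 0.3°, the nuts haven't moved, and the chute is lined up on the bin's axis (x offset about 0). I lower the spout to just in front of the outer wall, then pivot it about the top edge by roughly 11°.

Request:
play_rows --series "0 0 0.004 -0.002 0; 0 0 0.012 -0.002 0; 0 0 0.024 -0.002 0; 0 0 0.038 -0.002 0; 0 0 0.053 -0.002 0; 0 0 0.067 -0.002 0; -0.001 0 0.079 -0.002 0; -0.003 0 0.087 -0.002 0; -0.006 0 0.091 -0.002 0; -0.01 0 0.091 -0.002 0; -0.013 0 0.091 -0.002 0; -0.015 0 0.091 -0.002 0; -0.017 0 0.089 -0.002 0; -0.02 0 0.085 -0.002 0; -0.023 0 0.081 -0.002 0; -0.026 0 0.077 -0.002 0; -0.029 0 0.072 -0.002 0; -0.031 0 0.068 -0.002 0; -0.031 0 0.068 -0.002 0" --force 40

```text
t: 11.35
ee_pos: [0.4691, 0.3586, 0.1837]
tcp_rot: [-0.001, 0.612, 0.791, 0.002]
force: [-2.4, 6.0, -3.1]
finger_gap: 0.0124
```

```bash
python3 - <<'E'
from h import *
s=read_state(); print(s['t'],binc(s['ee_pos']),np.round(s['ee_pos'],4),np.round(s['force'],1),s['finger_gap'])
im,d,c,P=orange('wrist','wr3.png'); tilt(P)
E
```

```text
11.35 [0.0002 0.1761] [0.4691 0.3586 0.1837] [-2.4  6.  -3.1] 0.012418248740303542
handle y 0.144 0.22 x 0.0008 z 0.209 0.222 TILT spout-down deg 10.7
```

The pivot works: 10.7° spout-down with only about 7 N on the wall, still under the sliding angle. Now I back off, rise, move the spout over the mouth and check again.

Request:
play_rows --series "0.002 0 0 0 0; 0.005 0 -0.003 0 0; 0.008 0 -0.009 0 0; 0.009 0 -0.016 0 0; 0.009 0 -0.023 0 0; 0.009 0 -0.028 0 0; 0.007 0 -0.03 0 0; 0.003 0 -0.03 0 0; -0.004 0 -0.03 0 0; -0.014 0 -0.03 0 0; -0.026 0 -0.03 0 0; -0.038 0 -0.03 0 0; -0.05 0 -0.03 0 0; -0.06 0 -0.03 0 0; -0.068 0 -0.03 0 0; -0.074 0 -0.03 0 0; -0.079 0 -0.03 0 0; -0.083 0 -0.03 0 0; -0.085 0 -0.03 0 0; -0.0865 0 -0.03 0 0" --force 60

```text
t: 13.9
ee_pos: [0.4909, 0.2748, 0.2132]
tcp_rot: [-0.001, 0.612, 0.791, 0.002]
force: [-0.2, -1.0, -4.9]
finger_gap: 0.0131
```

```bash
python3 - <<'E'
from h import *
s=read_state(); print(s['t'],binc(s['ee_pos']),np.round(s['ee_pos'],4),np.round(s['force'],1),s['finger_gap'])
im,d,c,P=orange('wrist','wr4.png'); tilt(P)
im2,d2,c2=shot('side','side4.png'); im3,_,_=shot('top')
o=np.zeros((600,800,3),np.uint8); o[:,:400]=cv2.resize(im2[90:210,210:290],(400,600),interpolation=2); o[:300,400:]=cv2.resize(im[60:360,100:500],(400,300)); o[300:,400:]=cv2.resize(im3[165:245,180:287],(400,300),interpolation=2);cv2.imwrite('pics/c4.png',o)
E
```

```text
13.9 [0.0003 0.0896] [0.4909 0.2748 0.2132] [-0.2 -1.  -4.9] 0.013113328847916663
handle y 0.057 0.134 x 0.001 z 0.238 0.251 TILT spout-down deg 10.4
```

View pics/c4.png

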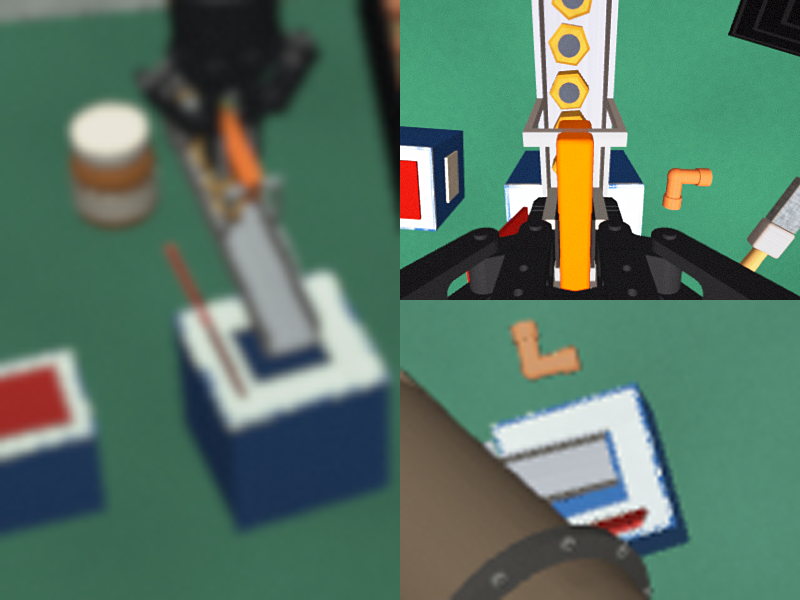

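All five nuts are still in the chute, the tilt is 10.4°, and the spout end is over the mouth in both views. I lower it in and watch the force.

Request:
play_rows --series "0.001 0 0.002 0 0; 0.002 0 0.006 0 0; 0.004 -0.001 0.011 0 0; 0.005 -0.001 0.016 0 0; 0.005 -0.001 0.02 0 0; 0.005 -0.001 0.023 0 0; 0.005 -0.001 0.025 0 0; 0.005 -0.001 0.026 0 0; 0.005 -0.001 0.0265 0 0; 0.005 -0.001 0.0265 0 0" --force 60

```text
t: 15.3
ee_pos: [0.4887, 0.2796, 0.1868]
tcp_rot: [-0.001, 0.612, 0.791, 0.002]
force: [0.9, 0.3, -4.2]
finger_gap: 0.0129
```

```bash
python3 - <<'E'
from h import *
s=read_state(); print(s['t'],binc(s['ee_pos']),np.round(s['ee_pos'],4),np.round(s['force'],1),s['finger_gap'])
im,d,c,P=orange('wrist'); tilt(P)
im2,d2,c2=shot('side'); im3,_,_=shot('top')
o=np.zeros((600,800,3),np.uint8); o[:,:400]=cv2.resize(im2[90:210,210:290],(400,600),interpolation=2); o[300:,400:]=cv2.resize(im3[185:245,195:275],(400,300),interpolation=2);cv2.imwrite('pics/c5.png',o)
E
```

```text
15.3 [-0.0006  0.0947] [0.4887 0.2796 0.1868] [ 0.9  0.3 -4.2] 0.012889212639968246
handle y 0.063 0.139 x 0.0001 z 0.212 0.224 TILT spout-down deg 10.3
```

View pics/c5.png

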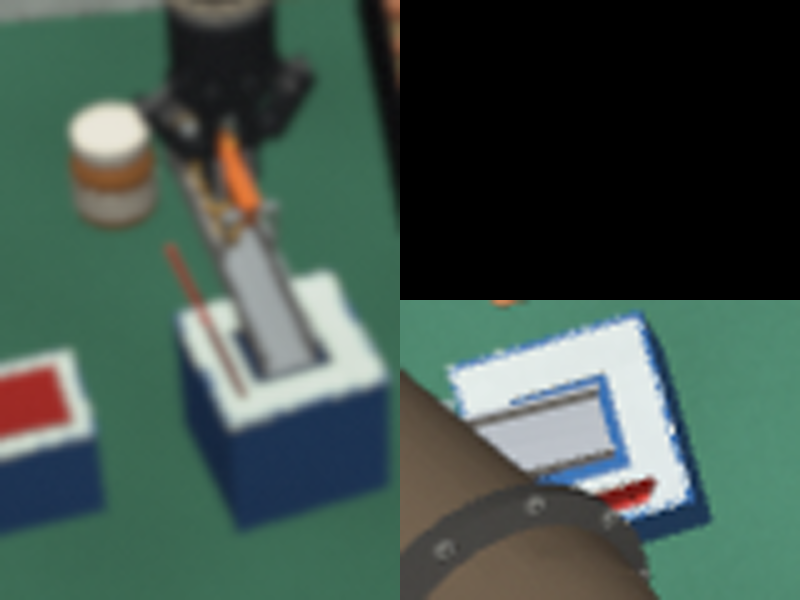

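The spout sits inside the mouth with clearance all round and no contact force. Now the quick tip about the far rim, then a small retreat and a hold.

Request:
play_rows --series "-0.007 0 0 0 0; -0.0105 0 0.001 0 0; -0.0155 0 -0.003 0 0; -0.0225 0 -0.0085 0 0; -0.0385 0 -0.0195 0 0; -0.052 0 -0.027 0 0; -0.064 0 -0.033 0 0; -0.066 0 -0.034 0 0; -0.066 0 -0.034 0 0; -0.062 0 -0.034 0 0; -0.057 0 -0.034 0 0; -0.055 0 -0.034 0 0; -0.055 0 -0.034 0 0; -0.055 0 -0.034 0 0; -0.055 0 -0.034 0 0; -0.055 0 -0.034 0 0; -0.055 0 -0.034 0 0; -0.055 0 -0.034 0 0" --force 40

```text
t: 17.7
ee_pos: [0.5025, 0.2261, 0.2205]
tcp_rot: [-0.001, 0.612, 0.791, 0.002]
force: [0.0, 0.7, -3.8]
finger_gap: 0.0132
```

```bash
python3 - <<'E'
from h import *
s=read_state(); print(s['t'],binc(s['ee_pos']),np.round(s['ee_pos'],4),np.round(s['force'],1),s['finger_gap'])
im,d,c,P=orange('wrist'); tilt(P)
im2,d2,c2=shot('side'); im3,_,_=shot('top')
o=np.zeros((600,800,3),np.uint8); o[:,:400]=cv2.resize(im2[90:210,210:290],(400,600),interpolation=2); o[:300,400:]=cv2.resize(im[60:360,100:500],(400,300)); o[300:,400:]=cv2.resize(im3[185:245,195:275],(400,300),interpolation=2);cv2.imwrite('pics/c6.png',o)
E
```

```text
17.7 [-0.0006  0.0395] [0.5025 0.2261 0.2205] [ 0.   0.7 -3.8] 0.013211000219097383
handle y 0.004 0.089 x 0.0001 z 0.23 0.275 TILT spout-down deg 31.0
```

View pics/c6.png

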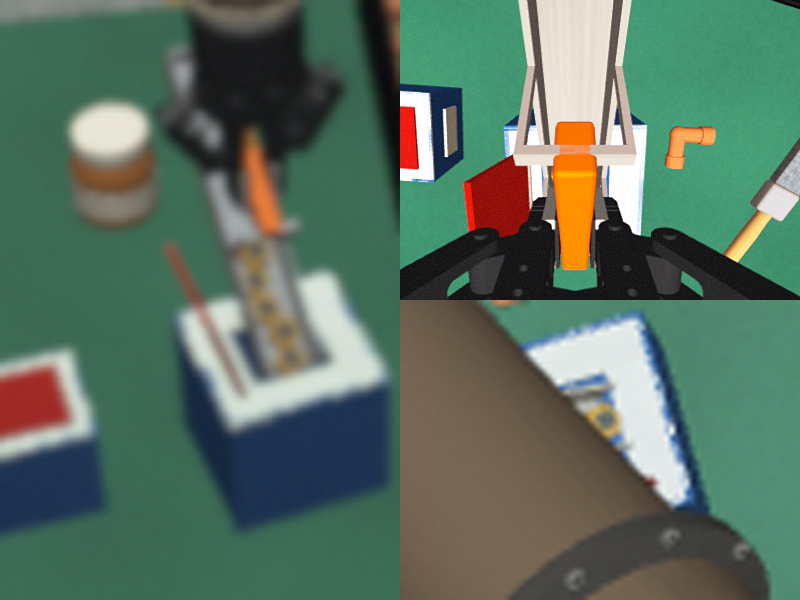

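All five nuts have slid to the spout, but the tilt stopped at about 31° and the lead nut is against the far wall. I lower the chute into the mouth and back off, so they have a gap to drop through.

Request:
play_rows --series "0.002 0 0.003 0 0; 0.004 0 0.007 0 0; 0.006 0 0.011 0 0; 0.008 0 0.014 0 0; 0.012 0 0.015 0 0; 0.016 0 0.015 0 0; 0.019 0 0.015 0 0; 0.02 0 0.015 0 0; 0.02 0 0.015 0 0; 0.02 0 0.015 0 0; 0.02 0 0.015 0 0; 0.02 0 0.015 0 0; 0.02 0 0.015 0 0; 0.02 0 0.015 0 0" --force 60

```text
t: 19.6
ee_pos: [0.4976, 0.2457, 0.2058]
tcp_rot: [-0.001, 0.612, 0.791, 0.002]
force: [2.1, -3.8, 1.8]
finger_gap: 0.013
```

```bash
python3 - <<'E'
from h import *
s=read_state(); print(s['t'],binc(s['ee_pos']),np.round(s['ee_pos'],4),np.round(s['force'],1),s['finger_gap'])
im,d,c,P=orange('wrist'); tilt(P)
im2,d2,c2=shot('side'); im3,_,_=shot('top')
o=np.zeros((600,800,3),np.uint8); o[:,:400]=cv2.resize(im2[90:210,210:290],(400,600),interpolation=2); o[:300,400:]=cv2.resize(im[60:360,100:500],(400,300)); o[300:,400:]=cv2.resize(im3[185:245,195:275],(400,300),interpolation=2);cv2.imwrite('pics/c7.png',o)
E
```

```text
19.6 [-0.0004  0.0597] [0.4976 0.2457 0.2058] [ 2.1 -3.8  1.8] 0.013020447336372788
handle y 0.023 0.11 x 0.0003 z 0.218 0.258 TILT spout-down deg 27.9
```

View pics/c7.png

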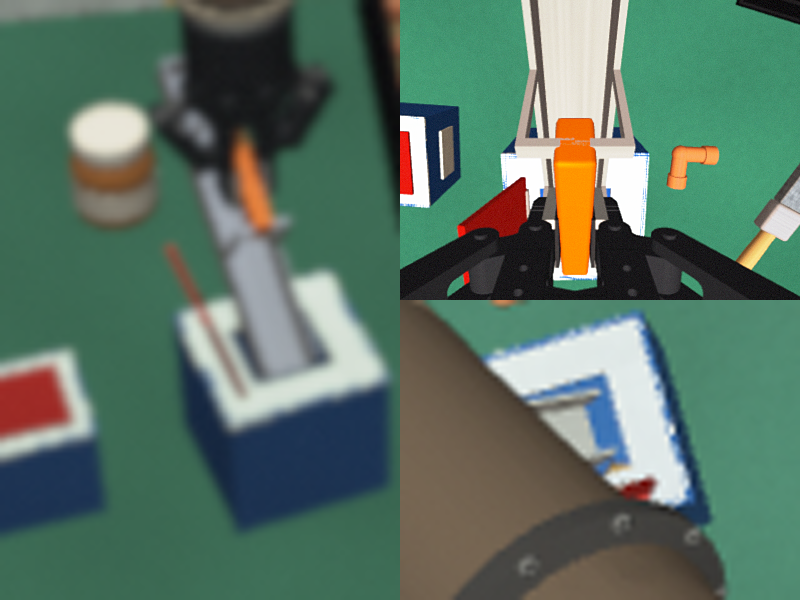

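The chute is empty in both the wrist and side views, and no nut shows on the bin's top or the bench. I lift out and carry it back over the mat.

Request:
play_rows --series "0 0 -0.012 0 0; 0 0 -0.028 0 0; 0 0 -0.044 0 0; 0 0 -0.054 0 0; -0.002 0 -0.056 0 0; -0.01 0 -0.056 0 0; -0.026 0 -0.056 0 0; -0.05 0 -0.056 0 0; -0.082 0 -0.056 0 0; -0.12 0 -0.056 0.002 0; -0.165 -0.005 -0.056 0.005 0; -0.21 -0.015 -0.056 0.01 0; -0.255 -0.025 -0.056 0.015 0; -0.3 -0.035 -0.056 0.02 0; -0.345 -0.045 -0.056 0.02 0; -0.385 -0.053 -0.056 0.02 0; -0.42 -0.059 -0.056 0.02 0; -0.443 -0.062 -0.056 0.02 0; -0.456 -0.063 -0.056 0.02 0; -0.46 -0.063 -0.056 0.02 0"

```text
t: 22.25
ee_pos: [0.5525, -0.2156, 0.2591]
tcp_rot: [-0.002, 0.619, 0.785, 0.002]
force: [-0.4, 0.2, -3.2]
finger_gap: 0.0131
```

```bash
python3 - <<'E'
from h import *
s=read_state(); print(s['t'],binc(s['ee_pos']),np.round(s['ee_pos'],4),np.round(s['force'],1),s['finger_gap'])
im,d,c,P=orange('wrist'); tilt(P); need([.5397,-.1668,.063],13.2)
im3,d3,c3=shot('top','top8.png'); 
hsv=cv2.cvtColor(im3,cv2.COLOR_BGR2HSV); m=cv2.inRange(hsv,(12,90,120),(28,255,255)); 
k,l,st,ce=cv2.connectedComponentsWithStats(m)
for i in range(1,k):
    if st[i,4]>5 and 180<ce[i][0]<420 and ce[i][1]>150: print('brass/orange',ce[i].round(1),st[i,4],dep(c3,d3,*ce[i]).round(3))
cv2.imwrite('pics/c8.png',cv2.resize(im3[160:300,180:420],(800,467),interpolation=2))
E
```

```text
22.25 [-0.0628 -0.4007] [ 0.5525 -0.2156  0.2591] [-0.4  0.2 -3.2] 0.013142229607676217
handle y -0.643 -0.35 x -0.0616 z 0.268 0.311 TILT spout-down deg 27.6
p [ 0.5527 -0.2154  0.2592] tooly ang 13.47 tilt z [ 0.001  0.006 -1.   ] shift [ 0.0493 -0.0017  0.1965] twist 0.0047
brass/orange [217.3 179. ] 144 [ 0.641  0.244 -0.002]
brass/orange [363.9 182.3] 92 [ 0.544 -0.185  0.308]
```

The weight fell from about 4.4 N to 3.2 N, a loss of about 0.12 kg, which matches five nuts (0.11 kg). I set the chute down spout first and pivot it flat around its spout.

Request:
play_rows --series "0 0 0.01 0 0; 0 0 0.03 0 0; 0 0 0.06 0 0; 0 -0.001 0.09 0 0; 0 -0.001 0.115 0.003 0; 0 -0.001 0.13 0.005 0; 0 -0.0015 0.14 0.005 0; 0 -0.0015 0.1475 0.005 0; 0.0075 -0.0015 0.153 0.005 0; 0.0148 -0.0015 0.158 0.005 0; 0.0215 -0.0015 0.1645 0.005 0; 0.028 -0.0015 0.1706 0.005 0; 0.034 -0.0015 0.1778 0.005 0; 0.04 -0.0015 0.1846 0.005 0; 0.045 -0.0015 0.191 0.005 0; 0.0493 -0.0015 0.1955 0.005 0; 0.0493 -0.0015 0.1965 0.005 0; 0.0493 -0.0015 0.1965 0.005 0" --force 30

```text
t: 24.6
ee_pos: [0.5412, -0.1644, 0.0641]
tcp_rot: [-0.001, 0.62, 0.784, 0.004]
force: [-0.7, 4.3, 8.0]
finger_gap: 0.013
```

```bash
python3 - <<'E'
from h import *
s=read_state(); print(s['t'],np.round(s['ee_pos'],4),np.round(s['force'],1),s['finger_gap'])
im,d,c,P=orange('wrist','wr9.png'); tilt(P); need([.5397,-.1668,.063],13.2)
# mat edges & chute in wrist picture via depth-free plane cast
im3,d3,c3=shot('top')
for (u,v) in ((229,211),(225,208),(233,208),(227,214),(233,214)): print(u,v,im3[v,u],dep(c3,d3,u,v).round(3))
E
```

```text
24.6 [ 0.5412 -0.1644  0.0641] [-0.7  4.3  8. ] 0.013048408552307135
handle y -0.382 -0.297 x -0.058 z 0.093 0.138 TILT spout-down deg -0.7
p [ 0.5413 -0.1645  0.0641] tooly ang 13.3 tilt z [ 0.003  0.007 -1.   ] shift [-0.0019 -0.002   0.0011] twist 0.0018
229 211 [184 119  63] [0.531 0.204 0.007]
225 208 [182 117  61] [0.542 0.217 0.006]
233 208 [179 114  59] [0.541 0.192 0.003]
227 214 [183 117  62] [0.522 0.211 0.005]
233 214 [181 115  60] [0.521 0.191 0.008]
```

The chute is flat on the mat. I release it and rise.

Request:
play_rows --series "-0.001 -0.001 0.001 0 0; -0.001 -0.001 0 0 0.3; -0.001 -0.001 0 0 1; -0.001 -0.001 0 0 1; -0.001 -0.001 0 0 1; -0.001 -0.001 -0.01 0 1; 0 0 -0.03 0 1; 0 0 -0.06 0 1; 0 0 -0.1 0 1; 0 0 -0.14 0 1; 0 0 -0.17 0 1; 0 0 -0.19 0 1; 0 0 -0.2 0 1; 0 0 -0.2 0 1"

```text
t: 26.45
ee_pos: [0.5407, -0.1659, 0.2646]
tcp_rot: [-0.0, 0.62, 0.784, 0.004]
force: [-1.0, 0.3, -1.0]
finger_gap: 0.0853
```

```bash
python3 - <<'E'
from h import *
s=read_state(); print(s['t'],np.round(s['ee_pos'],4),np.round(s['force'],1),s['finger_gap'])
im,d,c=shot('wrist','wr10.png'); im3,d3,c3=shot('top','top10.png'); im2,_,_=shot('side','side10.png')
for n,I,C in (('w',im,c),('t',im3,c3)):
    hsv=cv2.cvtColor(I,cv2.COLOR_BGR2HSV)
    m=cv2.inRange(hsv,(8,150,120),(22,255,255))
    if n=='t': m[:160]=0; m[240:]=0; m[:,:300]=0; m[:,410:]=0
    cs,_=cv2.findContours(m,cv2.RETR_EXTERNAL,cv2.CHAIN_APPROX_NONE); r=cv2.minAreaRect(max(cs,key=cv2.contourArea))
    b=np.array([onz(C,u,v,.094)[:2] for u,v in cv2.boxPoints(r)]); print(n,np.round(r[0]),b.mean(0).round(4),[(np.linalg.norm(e).round(3),np.degrees(np.arctan2(e[1],e[0])).round(1)) for e in (b[1]-b[0],b[2]-b[1])])
    m=cv2.inRange(hsv,(0,0,0),(180,255,60))
    if n=='t': 
        w=np.zeros_like(m); w[160:245,285:410]=m[160:245,285:410]; m=w
        cs,_=cv2.findContours(m,cv2.RETR_EXTERNAL,cv2.CHAIN_APPROX_NONE); h=cv2.convexHull(max(cs,key=cv2.contourArea))
        print(n,'mat',cv2.minAreaRect(np.array([onz(C,*p[0],.004)[:2]*1000 for p in h],np.float32)))
o=np.zeros((600,800,3),np.uint8); o[:300,:400]=cv2.resize(im,(400,300)); o[300:,:]=cv2.resize(im3[170:252,190:409],(800,300),interpolation=2); o[:300,400:]=cv2.resize(im2[100:310,150:430],(400,300)); cv2.imwrite('pics/c10.png',o)
E
```

```text
26.45 [ 0.5407 -0.1659  0.2646] [-1.   0.3 -1. ] 0.08532279123828293
w [492.  10.] [0.6986 0.0524] [(np.float64(0.012), np.float64(34.6)), (np.float64(0.016), np.float64(-43.9))]
t [343. 200.] [ 0.5386 -0.155 ] [(np.float64(0.079), np.float64(-76.4)), (np.float64(0.014), np.float64(-168.2))]
t mat ((551.5347290039062, -115.05123901367188), (211.06166076660156, 274.716064453125), 89.11676025390625)
```

View pics/c10.png

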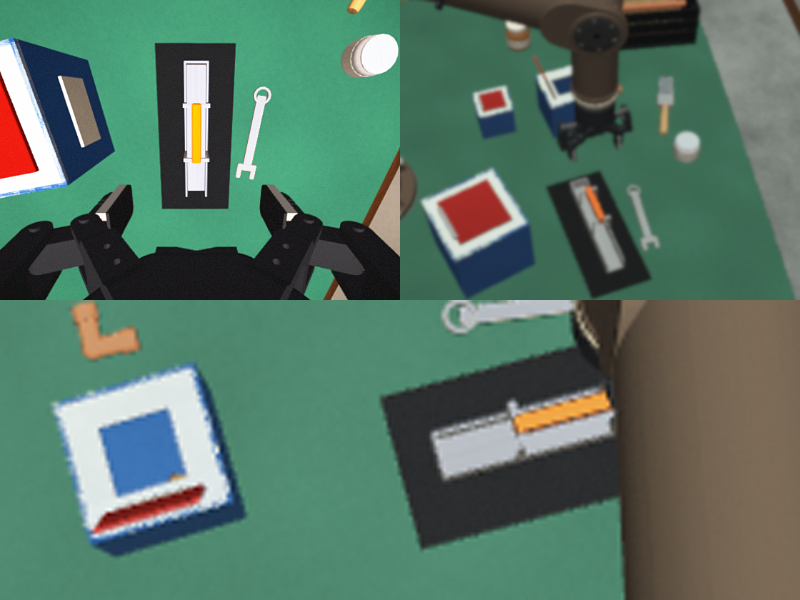

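The chute lies empty in the middle of the mat and along it. One nut shows inside the bin at crop (178,477), and the lid is still up. Next I close the fingers, go behind the lid and push it over.

Request:
play_rows --series "0.006 -0.001 -0.005 0 0; 0.02 -0.004 -0.01 0 0; 0.042 -0.008 -0.015 0 0; 0.072 -0.012 -0.02 0 0; 0.11 -0.018 -0.02 -0.01 0; 0.15 -0.024 -0.02 -0.02 0; 0.19 -0.03 -0.02 -0.02 0; 0.23 -0.036 -0.02 -0.02 0; 0.265 -0.04 -0.02 -0.02 0; 0.297 -0.044 -0.02 -0.02 0; 0.323 -0.047 -0.02 -0.02 0; 0.34 -0.049 -0.02 -0.02 0; 0.347 -0.05 -0.02 -0.02 0; 0.3485 -0.0505 -0.02 -0.02 0; 0.3485 -0.0505 0 -0.02 0; 0.3485 -0.0505 0.03 -0.02 0; 0.3485 -0.0505 0.06 -0.02 0; 0.3485 -0.0505 0.08 -0.02 0; 0.3485 -0.0505 0.087 -0.02 0; 0.3485 -0.0505 0.087 -0.02 0"

```text
t: 29.1
ee_pos: [0.4109, 0.162, 0.1783]
tcp_rot: [-0.002, 0.613, 0.79, 0.003]
force: [-0.5, -0.1, -0.2]
finger_gap: 0.0002
```

```bash
python3 - <<'E'
from h import *
s=read_state(); print(s['t'],binc(s['ee_pos']),np.round(s['ee_pos'],4),np.round(s['force'],1),s['finger_gap'])
need(s['ee_pos'],14.5)
Z=cv2.imread('pics/top10.png'); c=calibration('top'); print('nut ray at floor z.018',binc(onz(c,238.7,218.3,.018)),'at top',binc(onz(c,238.7,218.3,.122)))
E
```

```text
29.1 [-0.1053  0.0004] [0.4109 0.162  0.1783] [-0.5 -0.1 -0.2] 0.00024964019109113573
p [0.4109 0.162  0.1783] tooly ang 14.42 tilt z [ 0.001  0.007 -1.   ] shift [0. 0. 0.] twist -0.0014
nut ray at floor z.018 [-0.012 -0.014] at top [-0.0304 -0.0241]
```

The position is right. Now I push the lid along its arc and press it down.

Request:
play_rows --series "0 0.012 0 0 0; 0 0.028 0 0 0; 0 0.043 0 0 0; 0 0.055 0.001 0 0; 0 0.066 0.004 0 0; 0 0.076 0.007 0 0; 0 0.083 0.011 0 0; 0 0.089 0.016 0 0; 0 0.095 0.022 0 0; 0 0.099 0.028 0 0; 0 0.1035 0.037 0 0; 0 0.107 0.046 0 0; 0 0.112 0.052 0 0; 0 0.117 0.056 0 0; 0 0.117 0.058 0 0; 0 0.117 0.06 0 0; 0 0.117 0.06 0 0"

```text
t: 31.22
ee_pos: [0.525, 0.1917, 0.1204]
tcp_rot: [-0.001, 0.613, 0.79, 0.004]
force: [-3.7, -3.5, 15.4]
finger_gap: -0.0002
```

```bash
python3 - <<'E'
from h import *
s=read_state(); print(s['t'],binc(s['ee_pos']),np.round(s['ee_pos'],4),np.round(s['force'],1))
E
```

```text
31.225 [0.0125 0.0006] [0.525  0.1917 0.1204] [-3.7 -3.5 15.4]
```

The tip stopped at z = 0.1204 with 15 N, which is the height of the shut lid's upper face. I rise, move clear and take the last look.

Request:
play_rows --series "0 0 -0.01 0 0; 0 0 -0.03 0 0; 0 0 -0.06 0 0; 0 0 -0.1 0 0; 0 0 -0.14 0 0; -0.03 0 -0.16 0 0; -0.07 0 -0.16 0 0; -0.11 0 -0.16 0 0; -0.15 0 -0.16 0 0; -0.19 -0.02 -0.16 0 0; -0.22 -0.04 -0.16 0 0; -0.24 -0.05 -0.16 0 0; -0.245 -0.05 -0.16 0 0; -0.245 -0.05 -0.16 0 0"

```text
t: 32.98
ee_pos: [0.5372, -0.0585, 0.2789]
tcp_rot: [-0.001, 0.613, 0.79, 0.004]
force: [-0.0, 1.0, 0.2]
finger_gap: -0.0
```

```bash
python3 - <<'E'
from h import *
s=read_state(); print(s['t'],np.round(s['ee_pos'],3),np.round(s['force'],1))
im,d,c=shot('top','top11.png'); im2,d2,c2=shot('side')
hsv=cv2.cvtColor(im,cv2.COLOR_BGR2HSV); red=cv2.inRange(hsv,(0,120,60),(6,255,255))|cv2.inRange(hsv,(172,120,60),(180,255,255)); w=np.zeros_like(red); w[180:250,195:262]=red[180:250,195:262]
v,u=np.nonzero(w); P=np.array([dep(c,d,a,b) for a,b in zip(u,v)]); B=np.array([binc(p) for p in P]); 
print('lid n',len(u),'bx',B[:,0].min(),B[:,0].max(),'by',B[:,1].min(),B[:,1].max(),'z',np.percentile(P[:,2],[5,50,95]).round(4))
print('plane slope along bx',np.polyfit(B[:,0],P[:,2],1)[0].round(3))
o=np.zeros((600,800,3),np.uint8); o[:300]=cv2.resize(im[130:260,110:457],(800,300),interpolation=2); o[300:,:400]=cv2.resize(im2[100:310,150:430],(400,300)); o[300:,400:]=cv2.resize(im2[130:205,220:320],(400,300),interpolation=2); cv2.imwrite('pics/c11.png',o)
E
```

```text
32.975 [ 0.537 -0.058  0.279] [-0.   1.   0.2]
lid n 726 bx -0.2494 0.0408 by -0.1449 0.0409 z [0.1154 0.1196 0.1239]
plane slope along bx -1.968
```

View pics/c11.png

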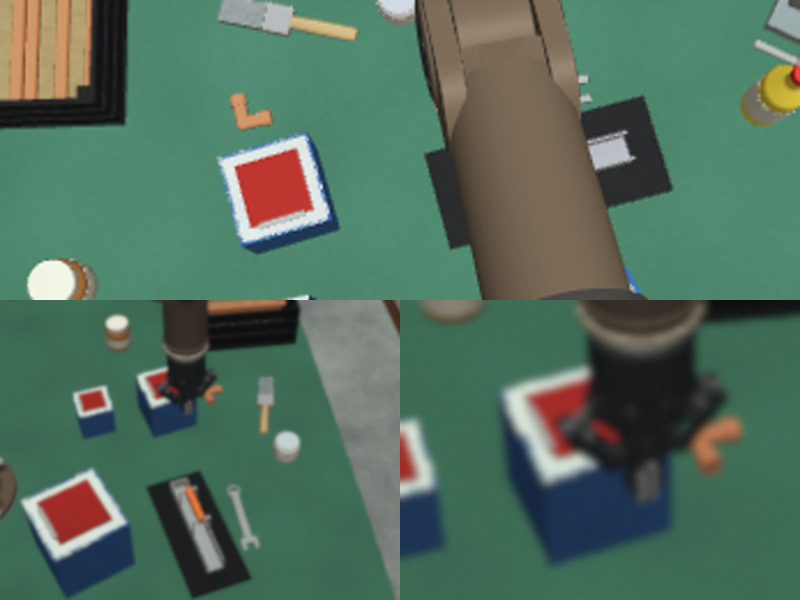

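The lid lies flat over the mouth and nothing on the bench has moved. The slope fit was spoiled by bad depth pixels, so I repeat it robustly and then hand in.

```bash
python3 - <<'E'
from h import *
im,d,c=shot('top')
hsv=cv2.cvtColor(im,cv2.COLOR_BGR2HSV); red=cv2.inRange(hsv,(0,120,60),(6,255,255))|cv2.inRange(hsv,(172,120,60),(180,255,255)); w=np.zeros_like(red); w[180:250,195:262]=red[180:250,195:262]
v,u=np.nonzero(w&(d>0)); P=np.array([dep(c,d,a,b) for a,b in zip(u,v)]); P=P[abs(P[:,2]-.12)<.03]; x=np.array([binc(p)[0] for p in P])
g=np.polyfit(x,P[:,2],1); print(len(P),'slope',g.round(4),'z at free edge',np.polyval(g,.042).round(4))
if abs(g[0])<.04: print(finish_job())
E
```

```text
725 slope [0.0014 0.1195] z at free edge 0.1196
the job is handed in; nothing more can be done
None
```

The job is done and handed in at about 33 s of the 72 s allowed. All five nuts appear to be in the bin, but I did not count them inside it.

- **Tipping:** The tool could not be tilted, so I let the chute pivot between the fingers. I pre-tilted it to 10.5° by pushing the spout on the bin's outer wall, put the spout in the mouth, and tipped it against the far rim. The tip stopped at about 31°, short of 40°, and the nuts stuck at the far wall. Lowering the chute and backing it off let them drop.
- **Nuts:** The chute looked empty in the wrist and side views. The load fell by about 0.12 kg against 0.11 kg for five nuts, and no nut shows on the bench or the bin's top. I could see only a sliver of one nut in the bin; the others would be hidden under its top from that angle.
- **Chute:** It lies flat, in the middle of its mat and along it, judged by eye and by the gripper position at release. The handle was partly hidden in the final position measurement, so I have no full number for how well it is centred.
- **Lid:** It is shut. The fingers stopped at the shut lid's height with 15 N, and the depth slope across it is 0.0014. My first slope fit was spoiled by bad depth pixels, so I repeated it.
- **Bench:** The other things look unmoved in the last pictures, and the gripper was clear of everything when I handed in.

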